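# Clear the scrap riser pad from its holder into the carton

## Task

The big riser pad parked in the three-sided holder is scrap: slide it out through the open side, then push it on along the table and off the edge so that it drops into the cardboard carton below. There is no room for a fingertip behind it, so first draw it forward with a light press on its top, whose height you must find by feel. Keep it flat on the table until it goes over the edge, and while it slides never bear on it with more than 20 N, as grit under it would score the polished table. Leave the other things on the table where they are.

Things in the scene. Friction and masses are not known exactly. Their poses are not given: they have to be found in the camera images.
- riser: riser pad for levelling a machine: black shell 120 (x) by 112 mm (y), 16 mm high, and a grey cover, 114 x 106 mm, that slides in it stiffly (holds over 50 N). Its flat top is anywhere from 18 to 32 mm above the table; not measured. 0.4 to 0.55 kg, too wide to grasp. Origin: centre of underside. Slides easily (friction about 0.3): 4 to 6 N on its top draws it along. 1 mm too deep adds over 10 N
- holder: three aluminium fences fixed on the table as a U, 36 mm high, 14 mm thick, open on its +x side, which faces the table's far edge (yaw differs). Origin: on the table top where the middle of the riser lies; x points out of the open side. Inner face of the rear fence at x = -63 mm, of the side fences at y = -59 and +59 mm; side fences end at x = 35 mm. The riser starts within 1 mm of the middle, axes parallel
- carton_in (a point): centre of the inner floor of the open cardboard carton that stands on a low cabinet below the table's far edge, in front of the holder's open side. Its axes are the carton's, z up. Inside 298 x 298 mm, 120 mm deep, wall 6 mm; its rim is 45 mm below the table top and its near wall stands under the table, so what goes straight out of the holder over the edge falls into it. It is fixed
- edge (a point): a point on the upper rim of the table's far edge, at y = 0, table top height (z = 0). The edge runs straight along y; beyond it (+x) there is no table. The riser pad tips over once its middle has passed the edge. The table is 35 mm thick
- small_pad: a smaller grey and black riser pad, 90 x 60 x 22 mm, lying on the table; a bystander to leave alone. Origin: centre of its underside
- tape_roll: roll of tape lying flat, 90 mm across, 30 mm high; a bystander. Origin: centre of its underside
- blower: upright rubber dust blower, bulb 60 mm across, 120 mm high; a bystander. Origin: centre of its underside
- jar: small jar with a lid, 40 mm across, 60 mm high; a bystander. Origin: centre of its underside
Mind the look-alikes: they are no part of the job. What is shaped like the riser but turquoise is not meant.

How it is judged:
By the outcome, as a careful person would: the job done as asked, in the order asked, and still so for the second after the job is handed in, with the robot touching nothing.
It also fails if it takes over 58 s, if anything falls off the work surface, if the arm or the gripper's body presses on something with over 40 N, if the wrist force passes 120 N, or if a joint passes its speed limit or range.

## Robot

A 7-joint arm with a two-finger parallel gripper is mounted at the origin on the work surface. World frame = base frame: x ahead of the robot, y to its left, z up, the work surface at z = 0. Lengths are in m, angles in rad, forces in N, time in s.
With the tool pointing down it reaches from about 0.425 to 0.95 m from the base axis. Payload 4.7 kg.
Tool frame: the origin (TCP) lies between the finger pads; the fingertips stand 25 mm ahead of it and the grasp point (between the pads) lies 6 mm ahead of it; x points along the fingers, z is the direction in which the jaws open and shut, and the axes are right-handed (so a half turn about x gives the same grasp; the last joint's range is limited). The gripper opens to 85 mm and grips with 20 to 120 N. Pads are 22 mm wide; open, the fingers measure 114 mm over their backs; the gripper's body (76 mm by 85 mm) begins 54 mm behind the grasp point. The pads swing forward as they close: fully open they stand 13 mm farther back than shut.
Start: joints at [-1.232, 0.469, -0.049, 1.532, 0.024, 1.141, -0.082], TCP at [0.243, 0.63, 0.256] pointing down, gripper open.
Joint ranges: [-2.59, 2.59], [-0.33, 1.99], [-1.39, 1.29], [0.1, 2.45], [-1.04, 4.18], [0.21, 1.99], [-2.66, 2.66]. Speed limits (rad/s): [2.57, 2.57, 3.14, 3.14, 3.14, 3.14, 3.14].

## Interface

Orientations are given as a 3x3 rotation matrix whose columns are the frame's x, y, z axes.
In Python, from rig import * gives the robot as it stands. Calls block until the motion is done:
- movep(position, orientation): joint-space move of the TCP to a pose.
- move_l(position, attitude=None, feed=0.15, until_force=None): straight line of the TCP; attitude=None keeps the orientation; feed is the mean speed in m/s. With until_force (N) it stops when the force on the tool has changed by that much, and returns True; else False.
- move_joints(angles): joint-space move.
- command_gripper(opening, newtons=None): finger opening in m; newtons is the grip in N (None keeps the last); returns when the fingers have stopped.
- sleep(seconds).
- inverse_kinematics(position, orientation): joint angles nearest the present ones, or None.
- sense(): the state.
- camera(name): name is "scene" or "side" or "wrist"; returns (picture, depth): 384x512x3 uint8, red, green, blue; 384x512 float32, m along the optical axis (not along the pixel's ray), 0 where there is no reading.
- camera_params(name): a dict with "K" (3x3 intrinsics, pixels), "position" and "rotation" of the camera in the world; the wrist camera has in their place "tool_from_camera" (4x4, takes a point from camera to tool coordinates, whose origin is the TCP and whose axes are the tool frame's). Camera axes: x right, y down, z forward; pixel columns grow to the right and rows downward; lengths in m; the calibration is good to about 2 mm. The wrist camera is an equidistant fisheye: a pixel r from the principal point sees the ray r / f radians off the axis. A picture is of the moment at which its call begins: read the wrist's pose just before it. camera_params takes no time and is no camera call.
A pose or a line that the arm cannot do raises Unreachable and nothing moves.
- finish_job(): hands the job in, once; it reports no verdict.
The state is a dict: "time_s": time; "joint_pos": joint angles; "qd": joint speeds; "joint_efforts": joint torques, N m; "position": TCP position; "tcp_rot": TCP orientation; "wrist_force": force on the tool from outside, world axes, zero at the start; "ft_torque": the same for the moment, N m; "finger_gap": finger opening in m.
Only numpy, scipy, OpenCV 4.12 (cv2) and the standard library are available. Lean on these libraries where they do the work, as an engineer would, in place of code of your own. Each camera call takes 0.05 s, during which the arm holds its last target.

## Working session

There is one attempt and no reset: what is moved stays moved. The work goes in short steps, each a Python script; the robot and the scene stay as the last script left them, time stands still between calls to the robot, and variables do not carry over. Pictures are saved under pics/ and viewed, and the job is handed in when it is done.

```bash
ls; mkdir -p pics
python3 - <<'E'
from rig import *
import cv2,numpy as np
s=sense();print(s)
for n in("scene","side"):
    im,d=camera(n);cv2.imwrite(f"pics/{n}0.png",im[:,:,::-1]);np.save(f"pics/{n}0.npy",d);print(n,camera_params(n))
print(camera_params("wrist"))
E
```

```text
pics
{'time_s': 0.0, 'joint_pos': array([-1.23189027,  0.46947619, -0.04862293,  1.53371885,  0.02410138,
        1.14099305, -0.08229352]), 'qd': array([-1.24239580e-03,  2.56009056e-04,  6.21096903e-04,  5.84525574e-04,
       -1.59871765e-03,  5.22594701e-04,  9.22721026e-05]), 'joint_efforts': array([ 2.86128679e-04, -5.10309935e+01, -4.61953226e-02, -2.37715173e+01,
        1.07169329e-02,  7.88359554e-03, -2.27443672e-05]), 'position': array([0.24248631, 0.62935502, 0.25522748]), 'tcp_rot': array([[-6.63335711e-04, -9.33141567e-01,  3.59508521e-01],
       [-1.89700439e-03,  3.59509127e-01,  9.33139641e-01],
       [-9.99997981e-01, -6.30043957e-05, -2.00864889e-03]]), 'wrist_force': array([-0.08025907,  0.38969706, -0.53495652]), 'ft_torque': array([-0.0234237 ,  0.0063809 ,  0.01581378]), 'finger_gap': 0.08524396796105332}
scene {'K': array([[371.13396053,   0.        , 254.30656184],
       [  0.        , 371.13396053, 186.12542207],
       [  0.        ,   0.        ,   1.        ]]), 'position': array([1.06312425, 0.19945753, 0.68196444]), 'rotation': array([[-0.21912416, 
[... 331 characters left out ...]
334,  0.62567585]), 'rotation': array([[ 0.96057677, -0.21199253,  0.17986503],
       [-0.27794014, -0.7472628 ,  0.60361211],
       [ 0.00644518, -0.62980748, -0.77672453]])}
{'K': array([[297.31863964,   0.        , 256.6701825 ],
       [  0.        , 297.31863964, 191.59647055],
       [  0.        ,   0.        ,   1.        ]]), 'tool_from_camera': array([[-3.62153759e-04, -2.67710276e-01,  9.63499391e-01,
        -1.17323811e-01],
       [ 6.66723174e-06, -9.63499455e-01, -2.67710292e-01,
         6.84873013e-02],
       [ 9.99999934e-01, -9.05284147e-05,  3.50719836e-04,
         7.69458624e-04],
       [ 0.00000000e+00,  0.00000000e+00,  0.00000000e+00,
         1.00000000e+00]])}
```

View pics/scene0.png

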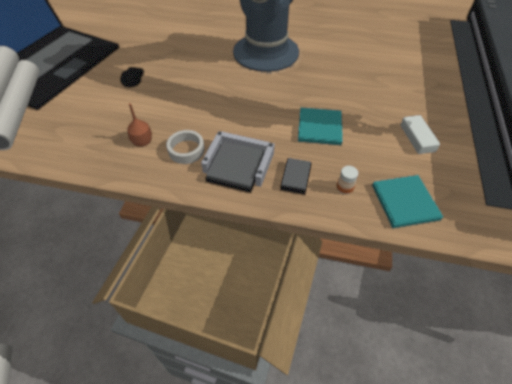

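View pics/side0.png

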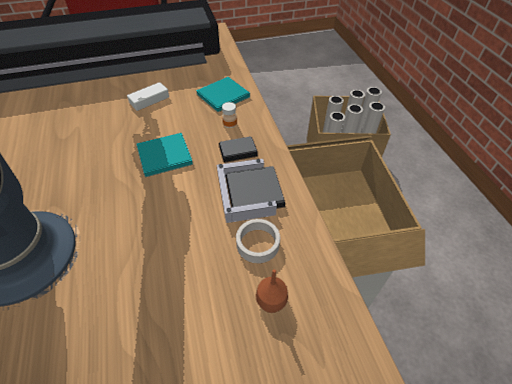

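The riser sits in its holder at about (240,162) in the scene view and (250,190) in the side view. The turquoise decoys are at (320,125) and (405,200), the small pad at (296,175), the tape at (185,146) and the carton below at (210,280). I'll enlarge these.

Run:
```python
import cv2
a=cv2.imread("pics/scene0.png")[120:210,160:320];cv2.imwrite("pics/sc.png",cv2.resize(a,None,fx=5,fy=5,interpolation=cv2.INTER_CUBIC))
a=cv2.imread("pics/side0.png")[130:230,190:310];cv2.imwrite("pics/sd.png",cv2.resize(a,None,fx=6,fy=6,interpolation=cv2.INTER_CUBIC))
```

```text
(no output)
```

View pics/sc.png

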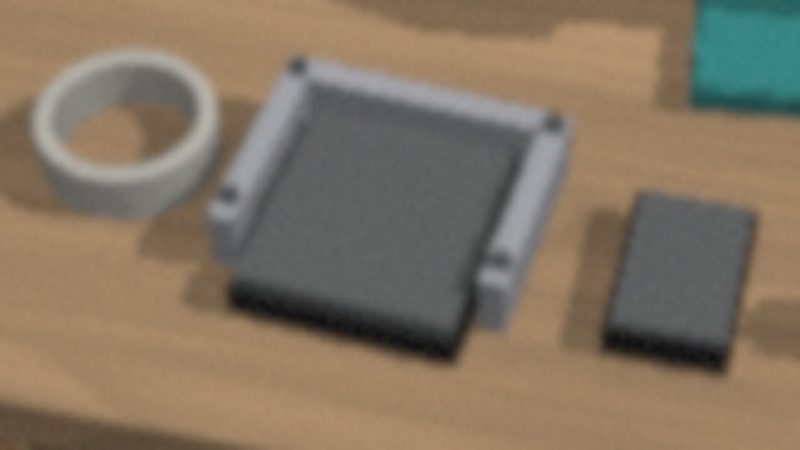

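View pics/sd.png

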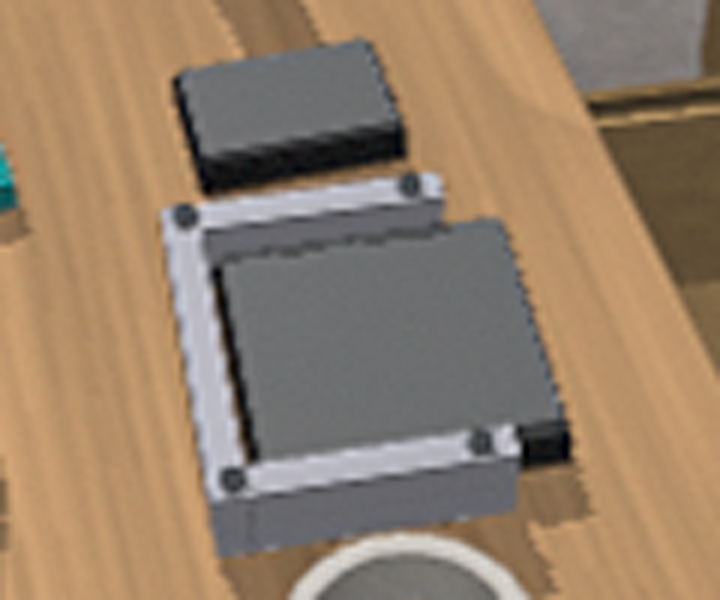

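```bash
cat > h.py <<'E'
import numpy as np
from rig import *
from scipy.optimize import least_squares
def proj(P,c):
    p=camera_params(c);q=(np.atleast_2d(P)-p["position"])@p["rotation"]
    return (q@p["K"].T)[:,:2]/q[:,2:]
def ray(uv,c,z):
    p=camera_params(c);uv=np.atleast_2d(uv)
    d=np.c_[uv,np.ones(len(uv))]@np.linalg.inv(p["K"]).T@p["rotation"].T
    t=(z-p["position"][2])/d[:,2:]
    return p["position"]+t*d
def sc(x,y): return ((x+.5)/5-.5+160,(y+.5)/5-.5+120)
def sd(x,y): return ((x+.5)/6-.5+190,(y+.5)/6-.5+130)
E
python3 - <<'E'
from h import *
S=[((-77,-73),sc(292,57)),((-77,73),sc(575,120)),((35,-73),sc(209,207)),((35,-59),sc(238,213)),((35,59),sc(479,268)),((35,73),sc(510,276))]
D=[((-77,73),sd(163,208)),((35,73),sd(440,174)),((-77,-73),sd(208,500)),((35,-59),sd(515,428)),((35,-73),sd(520,455))]
np.set_printoptions(precision=4,suppress=True)
def fit(sets):
    def pos(p,l):
        c,s=np.cos(p[2]),np.sin(p[2]);l=np.array(l)/1000
        return np.c_[p[0]+c*l[:,0]-s*l[:,1],p[1]+s*l[:,0]+c*l[:,1],np.full(len(l),.036)]
    f=lambda p:np.concatenate([(proj(pos(p,[a for a,_ in L]),c)-np.array([b for _,b in L])).ravel() for c,L in sets])
    r=least_squares(f,[.72,0,0]);return r.x,np.degrees(r.x[2]),np.abs(r.fun).max()
print(fit([("scene",S)]),fit([("side",D)]),fit([("scene",S),("side",D)]),sep="\n")
# dense clouds
for c in("scene","side"):
    d=np.load(f"pics/{c}0.npy");p=camera_params(c)
    v,u=np.mgrid[:384,:512];d_=d[...,None]
    P=(np.dstack([u,v,np.ones_like(u)])@np.linalg.inv(p["K"]).T*d_)@p["rotation"].T+p["position"];np.save(f"pics/{c}_P.npy",P)
    m=(abs(P[...,2])<.006)&(d>0)
    for y0 in np.arange(-.3,.4,.1):
        k=m&(abs(P[...,1]-y0)<.02)
        if k.sum()>20: print(c,round(y0,2),"edge x",np.percentile(P[...,0][k],99.5),P[...,0][k].max(), "z",np.median(P[...,2][k]))
P=np.load("pics/scene_P.npy")
for n,(u,v) in dict(riser=(237,160),small=(296,175),tape=(171,147),jar=(348,170),blow=(140,130),floor=(210,270)).items(): print(n,P[v,u])
E
```

```text
(array([ 0.4992,  0.03  , -0.079 ]), np.float64(-4.525876427527301), np.float64(1.8029525683818122))
(array([ 0.5041,  0.0277, -0.0976]), np.float64(-5.594039740965116), np.float64(0.44626292763013))
(array([ 0.5021,  0.0293, -0.0851]), np.float64(-4.87813925649331), np.float64(2.1360243414674187))
scene -0.3 edge x 0.6310355998977114 0.6322907628173979 z -0.00028135090522679596
scene -0.2 edge x 0.6315362968960813 0.6330507950144091 z -9.159565038979745e-05
scene -0.1 edge x 0.6314259149836616 0.6327108897441254 z 0.00016781216551109424
scene 0.0 edge x 0.6308515428523317 0.6318599511939247 z 0.00030045147225454816
scene 0.1 edge x 0.6306723696331609 0.6319749219523632 z 0.00041749380313294004
scene 0.2 edge x 0.6305418348211229 0.6324605060477617 z 0.0006262960146614649
scene 0.3 edge x 0.6303690526855099 0.6318532258072838 z 0.0007257807267084249
side -0.3 edge x 0.6261728294377039 0.6297015017501976 z -0.00046543409975996486
side -0.2 edge x 0.6247160884190437 0.6290980567772133 z -0.0005958302721685849
side -0.1 edge x 0.6244807758762297 0.6289275096660933 z -0.0006368278393595883
side 0.0 edge x 0.6258321041534755 0.6284193015890691 z -0.0007374744603740879
side 0.1 edge x 0.6255424836979818 0.6288030832479706 z -0.0008400822616689285
side 0.2 edge x 0.6246075754780075 0.6280890661559189 z -0.0009099985880708927
side 0.3 edge x 0.624393583157876 0.6285786555210732 z -0.0010228043651928642
riser [0.4963 0.0315 0.0248]
small [0.5098 0.1751 0.0233]
tape [ 0.4812 -0.1417  0.014 ]
jar [0.5022 0.2857 0.0611]
blow [ 0.4784 -0.2151  0.0535]
floor [ 0.6979  0.0074 -0.1667]
```

```bash
cat >> h.py <<'E'
import cv2
def R(psi):
    z=np.array([-np.sin(psi),np.cos(psi),0]);x=np.array([0,0,-1.]);return np.c_[x,np.cross(z,x),z]
def wproj(P,s):
    p=camera_params("wrist");T=p["tool_from_camera"];K=p["K"]
    q=(np.atleast_2d(P)-s["position"])@s["tcp_rot"];q=(q-T[:3,3])@T[:3,:3]
    rr=np.hypot(q[:,0],q[:,1]);th=np.arctan2(rr,q[:,2])
    return np.c_[K[0,2]+K[0,0]*th*q[:,0]/rr,K[1,2]+K[1,1]*th*q[:,1]/rr]
def wpic(n):
    s=sense();im,d=camera("wrist");cv2.imwrite(f"pics/{n}.png",im[:,:,::-1]);np.savez(f"pics/{n}.npz",position=s["position"],tcp_rot=s["tcp_rot"],d=d);return s
E
python3 - <<'E'
from h import *
movep([.46,.033,.20],R(-.09)); command_gripper(.04)
sleep(.3)
s=wpic("w1");print(s["time_s"],s["position"],s["wrist_force"],s["finger_gap"])
E
```

```text
3.1833 [0.45999836 0.03298144 0.20000778] [-1.3641596  0.3328112 -0.6392648] 0.040217389295766244
```

```bash
python3 -c "
import cv2
a=cv2.imread('pics/w1.png');cv2.imwrite('pics/w1b.png',cv2.resize(a,(768,576),interpolation=cv2.INTER_CUBIC))"
```

```text
(no output)
```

View pics/w1b.png

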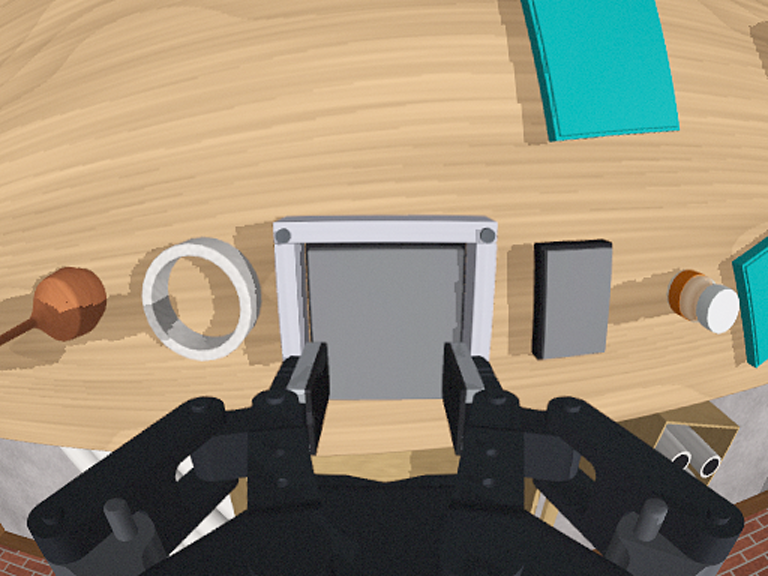

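```bash
python3 -c "
import cv2
a=cv2.imread('pics/w1.png')[135:275,170:340];cv2.imwrite('pics/w1c.png',cv2.resize(a,None,fx=4,fy=4,interpolation=cv2.INTER_CUBIC))"
```

```text
(no output)
```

View pics/w1c.png

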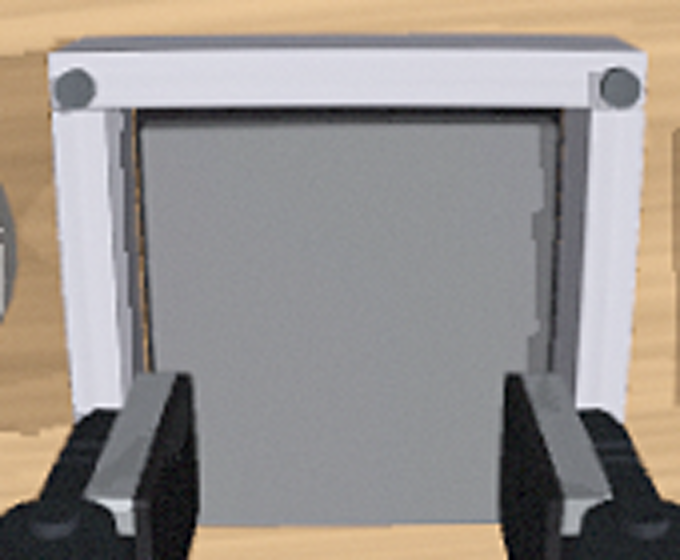

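Run:
```python
from h import *
np.set_printoptions(precision=4,suppress=True)
s=dict(np.load("pics/w1.npz"))
wc=lambda x,y:np.array([(x+.5)/4-.5+170,(y+.5)/4-.5+135])
L=[((-77,-73),wc(48,52)),((-77,73),wc(646,52)),((-63,-59),wc(105,108)),((-63,59),wc(591,108))]
E=[(-73,wc(62,230)),(73,wc(637,230)),(-73,wc(74,390)),(73,wc(628,390))]
def W(p,l,z=.036):
    c,si=np.cos(p[2]),np.sin(p[2]);l=np.array(l)/1000
    return np.c_[p[0]+c*l[:,0]-si*l[:,1],p[1]+si*l[:,0]+c*l[:,1],np.full(len(l),z)]
def f(p):
    r=(wproj(W(p,[a for a,_ in L]),s)-np.array([b for _,b in L])).ravel()
    r2=(wproj(W(p,[(p[3+i]*1000,E[i][0]) for i in range(4)]),s)-np.array([e for _,e in E])).ravel()
    return np.r_[r,r2]
r=least_squares(f,[.5,.03,-.09,-.03,-.03,.01,.01]);p=r.x;print(p,np.degrees(p[2]),r.fun)
for z in(.02,.024,.028):
    print(z,[((wproj(W(p,[q],z),s)[0]-[170,135]+.5)*4-.5) for q in((-57,-53),(-57,53),(57,-53),(57,53))])
im=cv2.imread("pics/w1.png");
```

```text
[ 0.5027  0.0305 -0.0864 -0.0324 -0.0319  0.0111  0.0116] -4.952728156198151 [-0.1474  0.3017  0.839  -0.2342  0.1799  0.2003  0.1134 -0.2318 -1.0611
  0.0748  0.7852  0.05   -0.8062  0.0744  0.0538  0.0046]
0.02 [array([141.8504, 120.7735]), array([555.3909, 119.302 ]), array([165.0726, 515.3069]), array([534.911, 514.   ])]
0.024 [array([139.2057, 123.6303]), array([558.0608, 122.14  ]), array([163.1376, 522.1317]), array([536.8969, 520.811 ])]
0.028 [array([136.4937, 126.5622]), array([560.7987, 125.0527]), array([161.1656, 529.0953]), array([538.9208, 527.7606])]
```

Three fits agree on the holder: about (0.502, 0.030), yaw -4.95°, with the table edge at x ≈ 0.631. The wrist crop suggests the cover top is near 24-25 mm, and I'll confirm that by feel.

```bash
cat >> h.py <<'E'
H=np.array([.5025,.0302]);PSI=-.0864
ex=np.array([np.cos(PSI),np.sin(PSI)]);ey=np.array([-ex[1],ex[0]])
def hp(x,y,z): return np.r_[H+ex*x+ey*y,z]
def F(n=5):
    a=[]
    for _ in range(n): a.append(sense()["wrist_force"]);sleep(.01)
    return np.mean(a,0)
E
python3 - <<'E'
from h import *
np.set_printoptions(precision=4,suppress=True)
command_gripper(.02)
move_l(hp(-.03,0,.085),R(PSI),feed=.12); move_l(hp(-.03,0,.066),feed=.04); sleep(.2)
f0=F();print("f0",f0,sense()["position"])
hit=move_l(hp(-.03,0,.038),feed=.006,until_force=2.5)
sleep(.1);s=sense();print(hit,s["position"],F()-f0,s["time_s"]);np.save("f0.npy",f0)
E
```

```text
f0 [-0.2159  0.161  -0.1195] [0.4727 0.0328 0.0662]
True [0.4726 0.0328 0.051 ] [-0.0774 -0.3633  5.4478] 8.1667
```

Run:
```python
from h import *
np.set_printoptions(precision=3,suppress=True)
f0=np.load("f0.npy");z=sense()["position"][2];x=-.03
for i in range(7):
    x+=.01
    h=move_l(hp(x,0,z),feed=.04,until_force=6);f=F(4)-f0;s=sense();print(h,s["position"],f,round(s["time_s"],2))
    if h or not 2<f[2]<12: break
    z-=np.clip((5.5-f[2]),-3,3)*6e-5
wpic("w2")
im,d=camera("side");cv2.imwrite("pics/s2.png",im[:,:,::-1])
im,d=camera("scene");cv2.imwrite("pics/c2.png",im[:,:,::-1])
a=cv2.imread('pics/w2.png')
b=cv2.imread('pics/s2.png')
cv2.imwrite('pics/m2.png',np.hstack([cv2.resize(a[130:330,140:370],(460,400)),cv2.resize(b[130:230,200:300],(330,400))[:, :330]]))
```

```text
True [0.474 0.033 0.051] [ 1.47  -0.598  3.429] 8.45
```

View pics/m2.png

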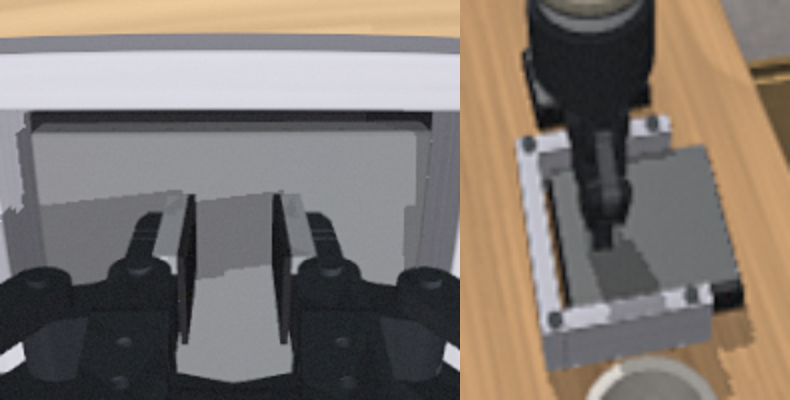

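The riser hasn't moved: the stop tripped after 1.4 mm, probably on start-up acceleration. I'll settle and draw more slowly.

Run:
```python
from h import *
np.set_printoptions(precision=4,suppress=True)
f0=np.load("f0.npy");sleep(.2);print(F()-f0,sense()["position"])
z=.0509;x=float((sense()["position"][:2]-H)@ex)
for i in range(3):
    x+=.005
    h=move_l(hp(x,0,z),feed=.02,until_force=9);sleep(.1);f=F(4)-f0;s=sense();print(h,z,s["position"],f,round(s["time_s"],2))
    if h or not 1<f[2]<12: break
    z-=np.clip((5.5-f[2]),-3,3)*6e-5
```

```text
[ 2.6398 -0.051   4.4165] [0.4738 0.0327 0.051 ]
True 0.0509 [0.474  0.0327 0.0511] [-0.557  -0.3727  4.9048] 9.2
```

Run:
```python
from h import *
np.set_printoptions(precision=4,suppress=True)
f0=np.load("f0.npy");x=float((sense()["position"][:2]-H)@ex);print(x)
z=sense()["position"][2];
for k,(dx,fd) in enumerate([(.001,.01),(.002,.01),(.003,.015)]):
    x+=dx
    h=move_l(hp(x,0,z),feed=fd,until_force=12)
    for _ in range(4): print(h,(sense()["wrist_force"]-f0),end=" ");sleep(.01)
    sleep(.1);print("\n",F()-f0,sense()["position"],sense()["time_s"])
    if h: break
```

```text
-0.02858175607229097
False [-0.8803  0.2512  7.1932] False [-1.3065  0.6663  7.2288] False [-0.4594  0.4553  7.2294] False [-1.0834  0.0352  7.1073] 
 [-0.749   0.1512  6.8606] [0.474  0.0327 0.051 ] 9.625
False [-4.5786  0.0798 10.28  ] False [-4.1667 -0.0338 11.1291] False [-4.3249 -0.1038 11.1779] False [-2.6169  0.6159  9.9436] 
 [-4.0114  0.7352 10.6018] [0.4747 0.0326 0.051 ] 10.15
False [-3.2249 -0.0745 10.158 ] False [-2.55   -0.2518 10.9076] False [-4.2323  0.8071  8.9876] False [-2.8836 -0.1661 10.2563] 
 [-3.3592  0.3452 10.0726] [0.4779 0.0323 0.051 ] 10.675
```

Run:
```python
from h import *
np.set_printoptions(precision=4,suppress=True)
f0=np.load("f0.npy");x=float((sense()["position"][:2]-H)@ex)
z=.0513
for i in range(4):
    x+=.004
    h=move_l(hp(x,0,z),feed=.02,until_force=12);f1=F(3)-f0;sleep(.05);f=F(4)-f0;s=sense();print(h,z,s["position"],f1,f,round(s["time_s"],2))
    if h or not 1<f[2]<13: break
    z-=np.clip((6-f[2]),-4,4)*5e-5
s=wpic("w3")
a=cv2.imread('pics/w3.png')
cv2.imwrite('pics/m3.png',cv2.resize(a[130:330,140:370],(690,600)))
```

```text
False 0.0513 [0.4799 0.0321 0.0511] [-2.2866  0.4591  7.1791] [-2.6035  0.1888  6.9583] 11.03
False 0.05134791369627536 [0.4841 0.0317 0.051 ] [-1.7519  0.1626  6.2057] [-2.1396  0.4257  6.7405] 11.49
False 0.051384941074879335 [0.4881 0.0313 0.0511] [-1.9989  0.1212  5.4903] [-2.0368 -0.1406  6.2356] 11.95
False 0.051396718882327955 [0.4921 0.031  0.0511] [-2.1036 -0.3747  5.8293] [-2.2343 -0.0907  5.2875] 12.41
```

View pics/m3.png

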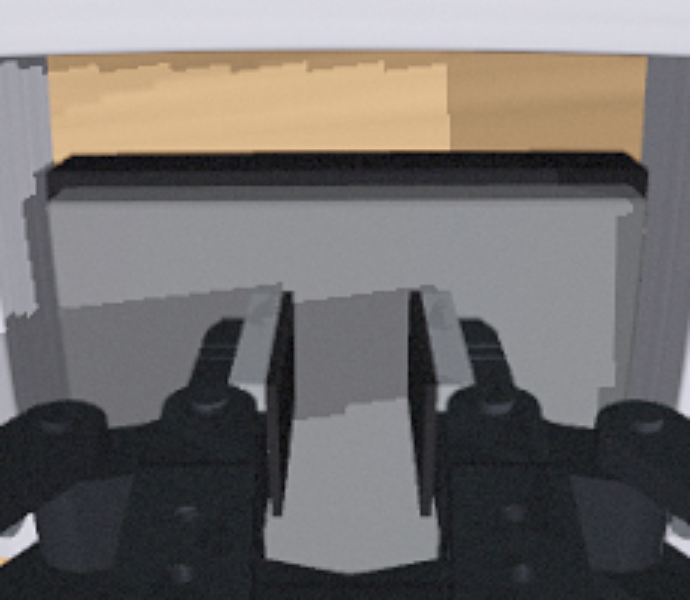

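The riser now slides with the fingers: a strip of bare table shows between the rear fence (v≈55) and the riser's rear (v≈155), and it runs parallel. I'll keep drawing.

Run:
```python
from h import *
np.set_printoptions(precision=4,suppress=True)
f0=np.load("f0.npy");x=float((sense()["position"][:2]-H)@ex)
z=.0514
while x<.052:
    x+=.008
    h=move_l(hp(x,0,z),feed=.03,until_force=12);f1=F(3)-f0;s=sense();print(h,z,s["position"],f1,round(s["time_s"],2))
    if h or not 1.5<f1[2]<12: break
    z-=np.clip((5.8-f1[2]),-3,3)*4e-5
s=wpic("w4")
a=cv2.imread('pics/w4.png')
cv2.imwrite('pics/m4.png',cv2.resize(a[100:330,120:390],(690,588)))
```

```text
False 0.0514 [0.4989 0.0305 0.0511] [-1.9248 -0.2764  4.5092] 12.84
False 0.05134836965555443 [0.5081 0.0297 0.0511] [0.4794 0.0492 0.8782] 13.28
```

View pics/m4.png

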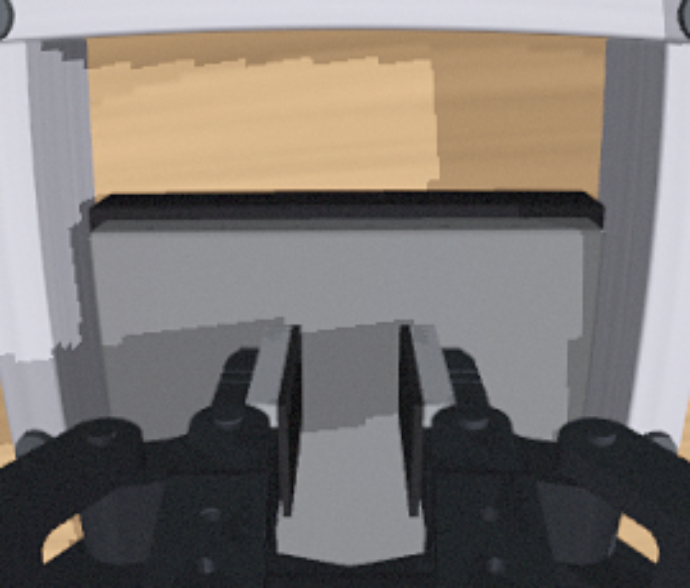

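The press has faded to 0.9 N after about 33 mm of travel. I'll feel for the top again here and draw on.

Run:
```python
from h import *
np.set_printoptions(precision=4,suppress=True)
f0=np.load("f0.npy");p=sense()["position"];x=float((p[:2]-H)@ex)
print(F()-f0)
hit=move_l(hp(x,0,.0495),feed=.005,until_force=3.5);sleep(.1)
z=sense()["position"][2];print(hit,z,F()-f0)
while x<.05:
    x+=.006
    h=move_l(hp(x,0,z),feed=.03,until_force=12);f1=F(3)-f0;s=sense();print(h,z,s["position"],f1,round(s["time_s"],2))
    if h or not .8<f1[2]<13: break
    z-=np.clip((6.2-f1[2]),-4,4)*6e-5
s=wpic("w5")
a=cv2.imread('pics/w5.png')
cv2.imwrite('pics/m5.png',cv2.resize(a[100:330,120:390],(690,588)))
```

```text
[ 0.6678 -0.6794 -0.0028]
True 0.051052131308487646 [-0.5184 -0.4706  6.1572]
False 0.051052131308487646 [0.514  0.0293 0.0511] [-0.0598 -0.2885  2.9751] 14.12
False 0.05085863710331844 [0.5195 0.0288 0.0511] [-1.2753  0.2617  6.8996] 14.49
False 0.05090061556747283 [0.5255 0.0282 0.0511] [-2.0225  0.2908  5.6365] 14.87
False 0.050866807539217664 [0.5315 0.0277 0.0511] [-1.5965 -0.0696  6.6483] 15.24
False 0.0508937049605433 [0.5375 0.0272 0.0511] [-1.0461  0.2321  5.6546] 15.62
False 0.050860980820667916 [0.5435 0.0267 0.0511] [-1.4099  0.0053  6.3497] 15.99
False 0.050869964369271645 [0.5495 0.0261 0.0511] [-1.5774 -0.043   6.3581] 16.37
False 0.050879448364669476 [0.5555 0.0256 0.0511] [-1.6154 -0.2253  5.9362] 16.74
```

View pics/m5.png

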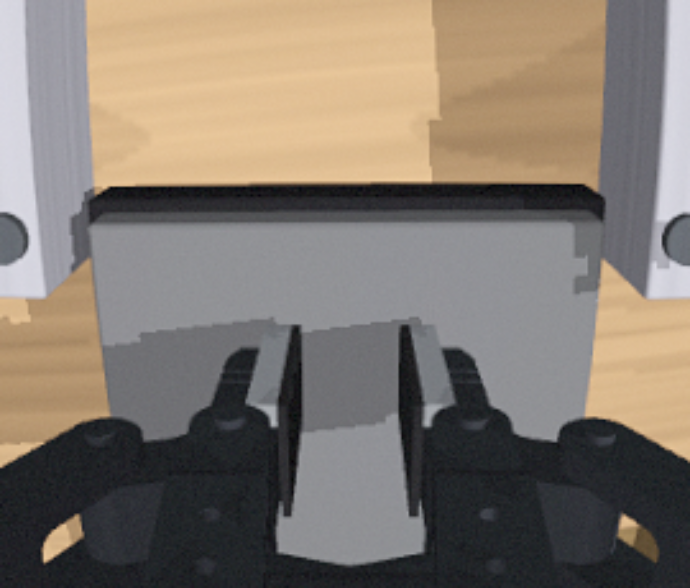

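The riser has been drawn about 80 mm and its rear is roughly 15 mm short of the fence ends, still square and flat. Its centre is about 50 mm short of the edge. Next I'll lift, go behind it, descend, and push it partway.

Run:
```python
from h import *
np.set_printoptions(precision=4,suppress=True)
p=sense()["position"];x=float((p[:2]-H)@ex)
move_l(hp(x,0,.09),feed=.08); move_l(hp(-.010,0,.09),feed=.12);sleep(.1);f0=F()
move_l(hp(-.010,0,.055),feed=.05)
h=move_l(hp(-.010,0,.033),feed=.02,until_force=7);sleep(.1);print(h,sense()["position"],F()-f0,sense()["time_s"])
np.save("f0.npy",f0)
s=wpic("w6")
a=cv2.imread('pics/w6.png')
im,d=camera("side");b=im[:,:,::-1]
cv2.imwrite('pics/m6.png',np.hstack([cv2.resize(a[100:330,120:390],(440,375)),cv2.resize(b[130:250,200:315],(359,375))]))
```

```text
False [0.4926 0.0311 0.0331] [-0.0778  0.0677  0.0766] 20.4917
```

View pics/m6.png

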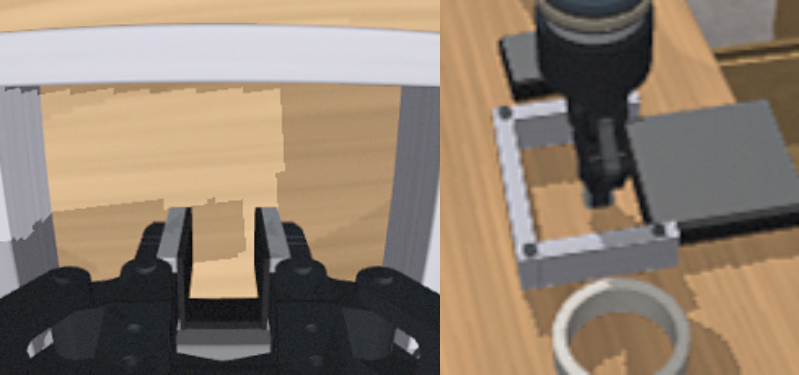

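The tip is behind the riser, clear of the fences, with no contact force. Pushing to just short of the edge.

Run:
```python
from h import *
np.set_printoptions(precision=4,suppress=True)
f0=np.load("f0.npy")
for x,fd in((.012,.03),(.025,.04),(.04,.05)):
    move_l(hp(x,0,.033),feed=fd);print(F(3)-f0,sense()["position"],sense()["time_s"])
s=wpic("w7")
a=cv2.imread('pics/w7.png')
im,d=camera("side");b=im[:,:,::-1];im,d=camera("scene");c=im[:,:,::-1]
cv2.imwrite('pics/m7.png',np.hstack([cv2.resize(b[120:260,200:370],(400,330)),cv2.resize(c[120:260,150:320],(400,330))]))
```

```text
[-0.1062 -0.093  -0.2715] [0.5145 0.0291 0.033 ] 21.5
[-0.2084  0.4467  0.3423] [0.528  0.028  0.0331] 22.0
[-0.1909  0.0978 -0.3453] [0.5429 0.0267 0.033 ] 22.475
```

View pics/m7.png

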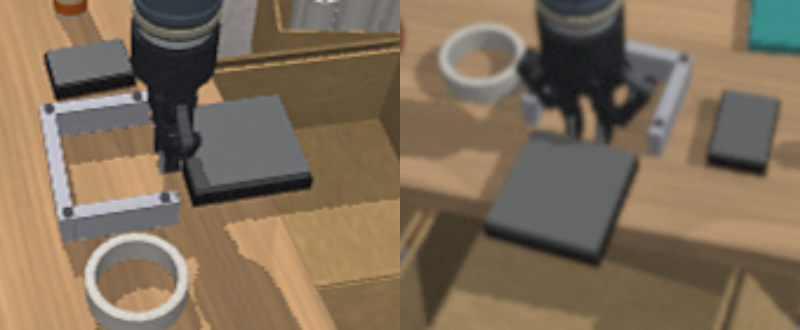

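The riser overhangs the edge, flat and square, with the carton under it. Now pushing it over.

Run:
```python
from h import *
np.set_printoptions(precision=4,suppress=True)
f0=np.load("f0.npy")
move_l(hp(.13,0,.033),feed=.13);print(F(3)-f0,sense()["position"])
sleep(.3);print(F()-f0)
im,d=camera("side");b=im[:,:,::-1];im,d=camera("scene");c=im[:,:,::-1]
cv2.imwrite('pics/m8.png',np.hstack([cv2.resize(b[80:300,180:450],(400,330)),cv2.resize(c[100:384,100:370],(400,420))[:330]]))
print(sense()["time_s"])
```

```text
[-0.0243  0.2742  0.1455] [0.6309 0.0191 0.0327]
[-0.5326  0.0426  0.3803]
23.9333
```

View pics/m8.png

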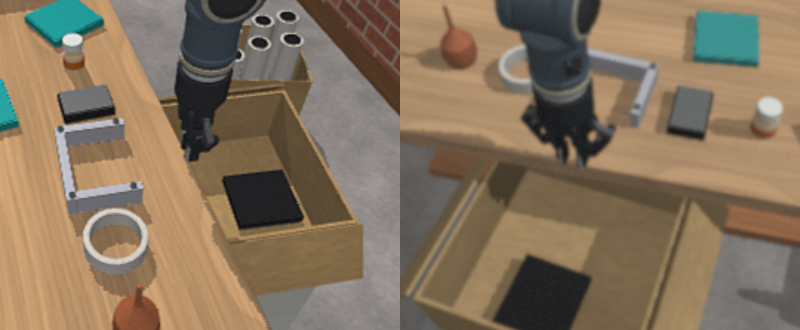

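The riser flipped over and lies flat on the carton floor. Retracting the arm, then a final check.

Run:
```python
from h import *
p=sense()["position"];move_l([p[0],p[1],.22],feed=.15);move_l([.5,p[1],.25],feed=.15);sleep(.5)
im,d=camera("scene");c=im[:,:,::-1].copy()
im2,_=camera("side");cv2.imwrite("pics/m9.png",np.hstack([cv2.resize(c,(400,300)),cv2.resize(im2[:,:,::-1],(400,300))]))
print(sense()["time_s"],sense()["wrist_force"])
a=cv2.imread("pics/scene0.png")
for n,(y0,y1,x0,x1) in dict(small=(155,197,278,314),jar=(163,196,335,361),blower=(102,150,122,154)).items():
    print(n,np.abs(a[y0:y1,x0:x1].astype(int)-c[y0:y1,x0:x1]).mean())
```

```text
26.9833 [-0.12597077 -0.11763424  0.14851555]
small 1.8932980599647267
jar 2.1592851592851594
blower 2.019748263888889
```

View pics/m9.png

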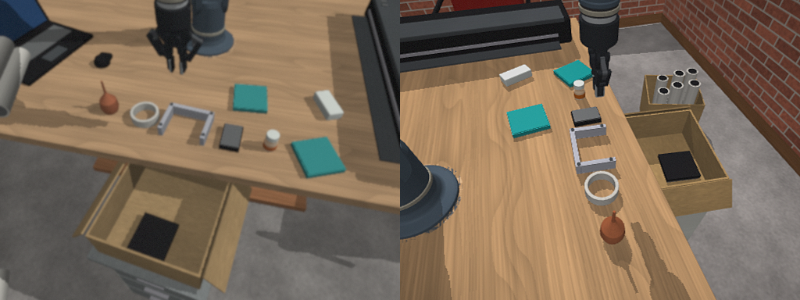

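The riser lies in the carton, the holder is empty, the bystanders are where they were, and the arm is clear.

```bash
python3 -c "
from rig import *
finish_job()"
```

```text
the job is handed in; nothing more can be done
```

The big riser pad is in the carton, and I handed the job in at about 27 s of the 58 s allowed.

- **Drawing it out:** I found its top by feel at about 25 mm and drew it forward about 80 mm, mostly at 4–7 N. The pull took several goes:
  - The force stop tripped twice near the start before the pad had moved. I took these to be start-up jolts.
  - The settled press rose to about 11 N for a few millimetres, so I eased it off.
  - Partway along it faded to about 1 N, so I felt for the top again before going on.
- **Force limit:** No reading I took passed 20 N, but I read the force between short moves, so brief peaks in between were not recorded.
- **Pushing it off:** I set the fingertips behind it and pushed it flat and square over the edge with under 1 N read between moves.
- **Last checks:** The pictures show the pad lying upside down, flat on the carton floor, with the holder empty and the arm clear (wrist force about 0.2 N). The small pad, jar and blower match their first pictures. I checked the tape roll and the turquoise pads only by eye, and they look unmoved.

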